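Lock the bayonet ring of the reel case

ROBOT

A 7-joint arm with a two-finger parallel gripper is mounted at the origin on the work surface. World frame = base frame: x ahead of the robot, y to its left, z up, the work surface at z = 0. Lengths are in mm, angles in rad, forces in N, time in s.
With the tool pointing down it reaches from about 350 to 900 mm from the base axis. Payload 7.2 kg.
Tool frame: the origin (TCP) lies midway between the tips of the shut fingers; the grasp point (between the pads) lies 19 mm behind it (hold_point_z is the distance from the TCP to the grasp point, in mm); z points along the fingers, y is the direction in which the jaws open and shut (so a half turn about z gives the same grasp; the last joint's range is limited). The gripper opens to 88 mm and grips with 3 to 60 N. Pads are 20 mm wide; open, the fingers measure 115 mm over their backs; the gripper's body (75 mm by 178 mm) begins 61 mm behind the grasp point.
Start: joints at [1.23, 0.411, -0.013, 1.596, 0.006, 1.134, -0.082], TCP at [168.381, -601.894, 222.653] pointing down, gripper open.
Joint ranges: [-2.95, 2.95], [-0.29, 1.99], [-1.47, 1.44], [0.14, 2.54], [-1.03, 4.17], [0.13, 1.85], [-2.86, 2.86]. Speed limits (rad/s): [2.39, 2.39, 3.01, 3.01, 3.14, 3.14, 3.14].

INTERFACE

Orientations are given as a rotation vector (axis times angle).
In Python, from rig import * gives the robot as it stands. The module is installed in compiled form; this text tells all that it offers.
- The arm moves only by the tool move_arm, never from a script. Its argument "plan" is one flat list of numbers, 5 for each row, row after row: the closure, from 0 (fully open) to 1 (shut), then the shift along the world's x, y, z in cm, then the turn about the world's z in rad. In form: [jaw, x, y, z, spin, jaw, x, y, z, spin, ...]. A call has 1 to 5 rows; each row is the pose to reach, as a shift and turn from the pose measured when the call began; what a row does not reach only later rows make up. A row lasts 1/8 s, in which the tool goes at most 62.5 mm and 10.7 degrees, less where a joint would pass 70% of its speed; a pose out of reach is approached as far as the arm can. A call with a gripper value outside its range is refused whole. The fingers move at their own pace and stop on an object; "squeeze" is the grip in N (left out, the last holds). Time passes only in rows, so rows that repeat a pose let the fingers close. It gives the time, the measured TCP pose, the force and the opening at its end, in the units of the state.
- get_state(): the state, without advancing time (a new reading comes with each control period).
- get_image(name): name is "scene" or "top" or "wrist"; returns a dict with "color" (420x560x3 uint8, red, green, blue), "depth" (420x560 float32, mm along the optical axis (not along the pixel's ray), 0 where there is no reading), "fovy" (degrees; the focal length in pixels is half the picture's height over the tangent of half this angle, whatever the lens; pixels are square), "cx", "cy" (the principal point, pixels), "k1" (the pictures are not rectified: a ray, as slopes to the right and down, at radius r is drawn at 1 + k1 r^2 times it, then the intrinsics apply), "R" (3x3) and "t" (3): a world point X has camera coordinates R X + t; the wrist camera has in their place "mount" (4x4, takes a point from camera to tool coordinates, whose origin is the TCP and whose axes are the flange's). Camera axes: x right, y down, z forward; pixel columns grow to the right and rows downward; lengths in mm; the calibration is good to about 2 mm. A picture is of the moment at which its call begins: read the wrist's pose just before it.
- sign_off(): hands the job in, once; it reports no verdict.
The state is a dict: "time_s": time; "joint_positions": joint angles; "qvel": joint speeds; "joint_torque": joint torques, N m; "position": TCP position; "ee_rot": TCP orientation; "contact_force": force on the tool from outside, world axes, zero at the start; "moment": the same for the moment, N m; "grip_width": finger opening in mm.
Only numpy, scipy, OpenCV 4.12 (cv2) and the standard library are available. Lean on these libraries where they do the work, as an engineer would, in place of code of your own. Each camera call takes 0.05 s, during which the arm holds its last target. There are 200 camera calls.

TASK

Close up the black reel case in the deck locker: twist its orange bayonet ring clockwise (seen from above) about a quarter turn until it clicks locked, then let go. The grey bait tub beside it has a blue ring of the same kind: leave that ring as it is, and do not shift or tip the glass jar of swivels.

Things in the scene. Friction and masses are not known exactly. Their poses are not given: they have to be found in the camera images.
- reel_ring_grip (a point): Centre of the orange ribbed round collar (52 mm diameter, 35 mm tall, 66 mm flange 5 mm high at its foot) on the fixed black reel case (116 mm across, top 81 mm above the work surface). Point on its upright axis, 13 mm below the collar top, 22 mm above its foot. Grip across the diameter from above at any yaw; it turns, never lifts. A hub ends 4 mm above the collar. z up, x to the white pointer.
- reel_ring (a joint): Angle of the orange ring, rad: 0 open (white pointer at the red dot on the case), grows clockwise seen from above, 1.5 locked at the hard stop (pointer at the green dot). Starts at 0.05 to 0.3. Turning takes about 0.05 N m, rising to at most 0.3 N m over a sprung click catch between 1.1 and 1.3; past 1.35 it has clicked and stays; released on the catch short of 1.3 it springs back to 1.14.
- tub_ring_mark (a point): Tip of the white pointer on the flange of the blue ring of the fixed grey bait tub (shape and size as the reel case and ring; which stands left or right varies). It lies 36 mm from that ring's upright axis, about 86 mm above the work surface; x points level outwards from the axis through it. The blue ring turns easily: leave it.
- jar_center (a point): Centre, half-way up, of the loose closed glass jar of brass-coloured swivels with a steel lid, 47 mm diameter, 58 mm tall, upright on the 20 mm slatted shelf between the two cases, its top 78 mm above the work surface; z up. Further from the robot, lower than 135 mm: a closed multitool and a small tier rack with lures.
Not all that is in view belongs to the job. What is shaped like the part that bears jar_center but red or turquoise is not meant.

How it is judged (in metres and radians):
At the end, for the whole second after the job is handed in: The orange ring has been turned clockwise to its locked end (joint above 1.38 rad, stop at 1.5) and is at rest; the blue ring's pointer is within 7 mm (about 11 degrees) of where it started; the jar stands upright within 15 mm of its start (value of joint reel_ring above 1.38 rad and velocity of joint reel_ring below 0.05 rad/s and distance of tub_ring_mark from where it was at the start of the episode below 0.007 m and distance of jar_center from where it was at the start of the episode below 0.015 m and angle between jar_center's own z axis and vertical below 0.2 rad); the robot touches nothing.
It fails at once if the blue ring of the bait tub is turned (distance of tub_ring_mark from where it was at the start of the episode above 0.007 m).
It fails at once if the jar of swivels is shifted or tipped (distance of jar_center from where it was at the start of the episode above 0.015 m or angle between jar_center's own z axis and vertical above 0.2 rad).
It also fails if it takes over 29 s, if anything falls off the work surface, if the arm or the gripper's body presses on something with over 40 N, if the wrist force passes 120 N, or if a joint passes its speed limit or range.

## Working session

There is one attempt and no reset: what is moved stays moved. The work goes in short steps, Python scripts to look and compute and a tool call to move; the robot and the scene stay as the last step left them, time stands still between calls to the robot, and variables do not carry over. Pictures are saved under pics/ and viewed, about 8 in all and at most 12, crops included, and the job is handed in when it is done.

Besides the shell and the picture viewer there is one more tool, called after ">>>" as name(argument=value, ...) on one line, values as JSON. move_arm: Moves the arm, as the interface text tells. Its arguments: {"type":"object","properties":{"plan":{"type":"array","items":{"type":"number"}},"squeeze":{"type":"number"}},"required":["plan"]}

```bash
mkdir -p pics; cat > h.py <<'E'
from rig import *
import numpy as np, cv2
from scipy.spatial.transform import Rotation as Ro
def grab(n):
    s=get_state(); im=get_image(n); im['s']=s; return im
def world(im,u,v,d=None):
    f=im['color'].shape[0]/2/np.tan(np.radians(im['fovy'])/2)
    if d is None: d=float(im['depth'][int(round(v)),int(round(u))])
    x=(u-im['cx'])/f;y=(v-im['cy'])/f
    a,b=x,y
    for _ in range(20):
        k=1+im['k1']*(a*a+b*b); a,b=x/k,y/k
    p=np.array([a,b,1])
    if 'R' in im:
        R,t=np.array(im['R']),np.array(im['t'])
        return R.T@(p*d-t), R.T@p, -R.T@t
    M=np.array(im['mount']); T=np.eye(4); T[:3,:3]=Ro.from_rotvec(im['s']['ee_rot']).as_matrix(); T[:3,3]=im['s']['position']
    T=T@M
    return T[:3,:3]@(p*d)+T[:3,3], T[:3,:3]@p, T[:3,3]
def atz(im,u,v,z):
    _,r,o=world(im,u,v,1.); return o+r*(z-o[2])/r[2]
def save(im,fn,crop=None,s=1):
    c=im['color'][:,:,::-1]
    if crop: c=c[crop[1]:crop[3],crop[0]:crop[2]]
    cv2.imwrite('pics/'+fn,cv2.resize(c,None,fx=s,fy=s,interpolation=cv2.INTER_CUBIC))
E
python3 - <<'E'
from h import *
import pickle
a=grab('scene');b=grab('top')
pickle.dump((a,b),open('im.pkl','wb'))
cv2.imwrite('pics/a.png',cv2.resize(np.vstack([a['color'],b['color']])[:,:,::-1],None,fx=.71,fy=.71))
save(b,'top.png',s=1.42)
print(get_state())
E
```

```text
{'time_s': 0.1, 'joint_positions': array([ 1.22984297,  0.41182165, -0.01272141,  1.59690576,  0.00561482,
        1.13429072, -0.0821857 ]), 'qvel': array([-0.00019357, -0.0026522 ,  0.00201822, -0.00343685, -0.00039897,
       -0.00019839, -0.00031499]), 'joint_torque': array([ 3.00799526e-03, -5.89100289e+01,  6.44084383e-01, -2.91709363e+01,
       -5.37559565e-02,  1.46333859e-02,  8.46144735e-05]), 'position': array([ 168.21612461, -601.49515839,  221.91438466]), 'ee_rot': array([-3.11106636e+00, -4.27011122e-01,  4.62505803e-04]), 'contact_force': array([-0.13811821, -0.21432417,  0.09819093]), 'moment': array([-0.02320201,  0.02840876, -0.05316905]), 'grip_width': 87.7600619477487}
```

View pics/top.png

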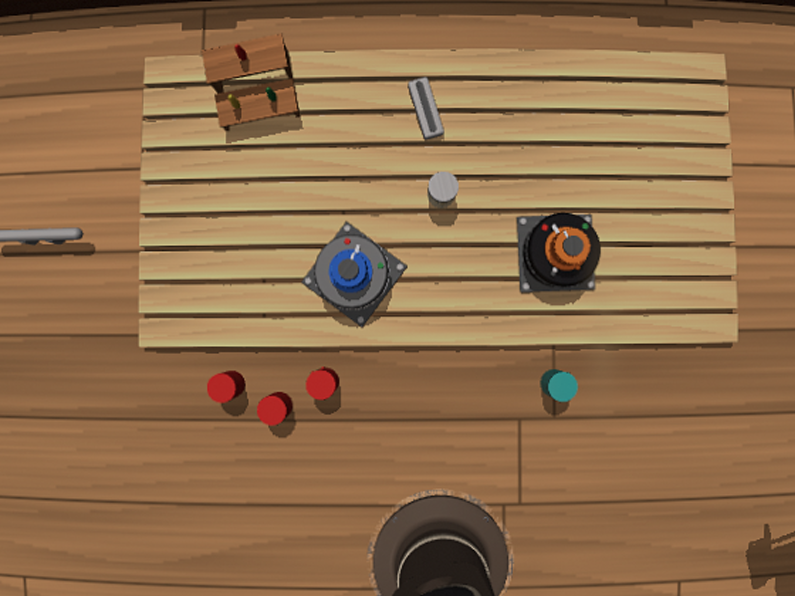

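View pics/a.png

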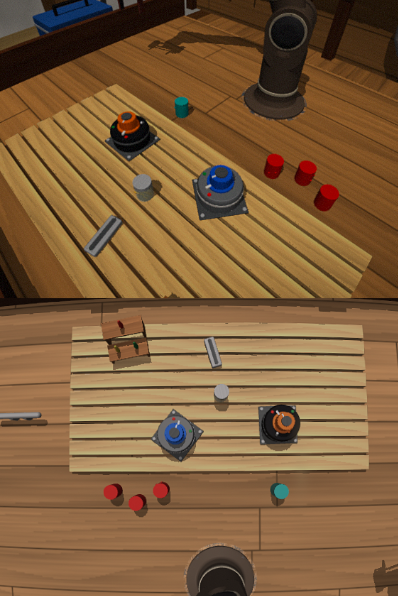

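The top view shows the orange ring at about (570,247)/1.42, the blue ring at (350,270)/1.42 and the jar at (443,187)/1.42. Next I measure them.

```bash
python3 - <<'E'
from h import *
import pickle
a,b=pickle.load(open('im.pkl','rb'))
for n,im,(u,v) in [('hub',b,(573/1.42,246/1.42)),('bluehub',b,(348/1.42,269/1.42)),('jar',b,(443/1.42,186/1.42)),('hubscene',a,(126/.71,117/.71))]:
    print(n,world(im,u,v)[0].round(1), atz(im,u,v,78 if n=='jar' else 120).round(1))
print('ptr',atz(b,556/1.42,231/1.42,86).round(1),'red',atz(b,545/1.42,228/1.42,81).round(1),'green',atz(b,585/1.42,226/1.42,81).round(1))
print(b['t'],b['k1'])
# orange points from depth
hsv=cv2.cvtColor(b['color'],cv2.COLOR_RGB2HSV)
m=(hsv[...,0]<16)&(hsv[...,1]>190)&(hsv[...,2]>120)
P=np.array([world(b,u,v)[0] for v,u in zip(*np.nonzero(m)) if 380<u<430 and 150<v<200])
T=P[P[:,2]>108];print(len(P),len(T),T.mean(0),T.min(0),T.max(0))
E
```

```text
hub [ 507.9 -191.1  119.9] [ 507.9 -191.1  120. ]
bluehub [476.7 137.3 121.1] [476.8 137.4 120. ]
jar [607.7  -5.   74.9] [607.   -4.8  78. ]
hubscene [ 514.7 -183.6  121.7] [ 513.7 -185.5  120. ]
ptr [ 535.2 -175.5   86. ] red [ 540.6 -160.    81. ] green [ 543.5 -222.1   81. ]
[ 69.52636027 428.2655102  937.28846444] -0.092226407181603
396 268 [ 504.26793378 -181.83715506  137.88965333] [ 404.15303219 -214.02470896  111.42423021] [534.53972892  54.98279821 948.88995466]
```

>>> move_arm(plan=[0, 3.4, 4.1, 0, 0.1, 0, 6.8, 8.2, 0, 0.2, 0, 10.2, 12.3, 0, 0.3, 0, 13.6, 16.4, 0, 0.4, 0, 17, 20.5, 0, 0.5], squeeze=30)

```text
time_s: 0.72
position: [339.0, -394.9, 221.7]
ee_rot: [-2.907, -1.188, 0.001]
contact_force: [0.2, -0.5, 0.3]
grip_width: 87.9
```

>>> move_arm(plan=[0, 3.4, 4.1, 0, 0.1, 0, 6.8, 8.2, 0, 0.2, 0, 10.2, 12.3, 0, 0.3, 0, 13.6, 16.4, 0, 0.4, 0, 17, 20.5, 0, 0.5])

```text
time_s: 1.35
position: [509.7, -188.6, 221.6]
ee_rot: [-2.52, -1.874, 0.002]
contact_force: [0.3, -0.8, -0.6]
grip_width: 87.6
```

```bash
python3 - <<'E'
from h import *
import pickle
w=grab('wrist');pickle.dump(w,open('w.pkl','wb'));save(w,'w1.png',s=1.42)
s=w['s'];print(s['time_s'],s['position'],s['joint_positions'],Ro.from_rotvec(s['ee_rot']).as_matrix().round(3),s['qvel'].round(3))
E
```

```text
1.35 [ 509.67955049 -188.5669311   221.57372013] [ 0.62107775  0.31119391 -0.44302112  1.77222177  0.14849574  1.09307639
 -0.16385287] [[ 0.288  0.958 -0.002]
 [ 0.958 -0.288  0.   ]
 [-0.    -0.002 -1.   ]] [-0.558  0.259 -0.297 -0.301  0.2    0.106 -0.102]
```

View pics/w1.png

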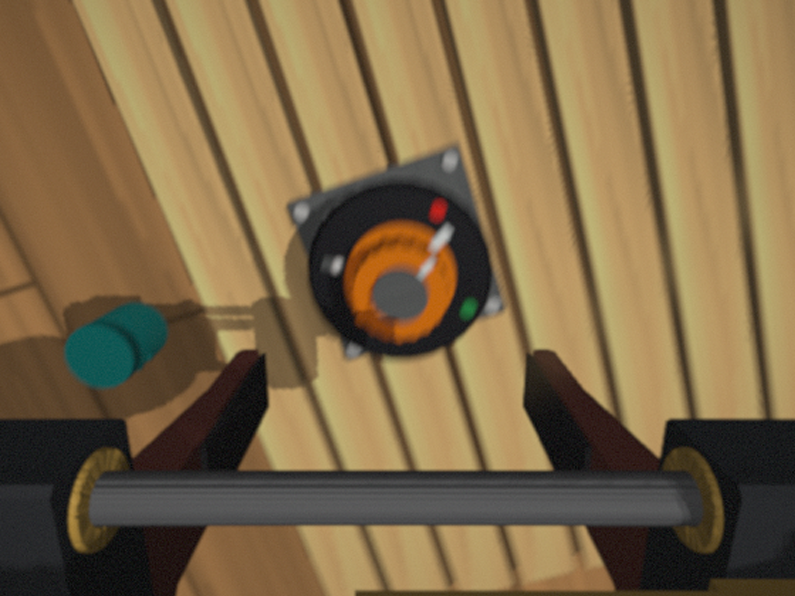

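Close view: the hub is at (399,293). The white pointer runs to (445,232), a little past the red dot at (438,210), and the green dot is at (469,309). A small grey-white item sits on the case at (333,264), so I check its height.

```bash
python3 - <<'E'
from h import *
import pickle
w=pickle.load(open('w.pkl','rb'))
for n,u,v,z in [('hub',399,293,120),('ptr',446,230,86),('red',438,210,81),('green',469,309,81),('knobL',328,264,81),('knobR',339,265,81),('caseL',309,272,81),('caseR',491,268,81)]:
    print(n,world(w,u/1.42,v/1.42)[0].round(1),atz(w,u/1.42,v/1.42,z).round(1))
E
```

```text
hub [ 512.9 -185.7  122. ] [ 512.7 -186.2  120. ]
ptr [ 547.3 -167.7   81.5] [ 547.1 -167.    86. ]
red [ 545.8 -154.7   84.8] [ 545.9 -155.2   81. ]
green [ 548.  -218.4   82.5] [ 548.1 -219.    81. ]
knobL [ 475.4 -166.2   87. ] [ 474.2 -167.2   81. ]
knobR [ 481.2 -168.7   86.3] [ 480.3 -169.7   81. ]
caseL [ 462.  -168.3   82.4] [ 461.7 -168.6   81. ]
caseR [ 574.3 -214.7   19.2] [ 567.2 -197.7   81. ]
```

>>> move_arm(plan=[0, 0.2, 0.1, -1, -0.15, 0, 0.2, 0.1, -3, -0.3, 0, 0.2, 0.1, -5, -0.45, 0, 0.2, 0.1, -5, -0.6, 0, 0.2, 0.1, -5, -0.6])

```text
time_s: 2.02
position: [515.7, -180.1, 171.4]
ee_rot: [-2.953, -1.065, -0.005]
contact_force: [0.1, 1.2, 0.7]
grip_width: 87.8
```

```bash
python3 - <<'E'
from h import *
import pickle
w=grab('wrist');pickle.dump(w,open('w.pkl','wb'));save(w,'w2.png',s=1.42)
s=w['s'];print(s['time_s'],s['position'],s['joint_positions'],Ro.from_rotvec(s['ee_rot']).as_matrix().round(3),s['qvel'].round(3))
E
```

```text
2.025 [ 515.67933385 -180.0920851   171.44518017] [ 0.51165486  0.35141245 -0.32943688  1.83266847  0.13067895  0.97703148
 -0.75053171] [[ 0.77   0.638  0.003]
 [ 0.638 -0.77   0.003]
 [ 0.004 -0.001 -1.   ]] [ 0.011 -0.006 -0.018 -0.011  0.006  0.005  0.076]
```

View pics/w2.png

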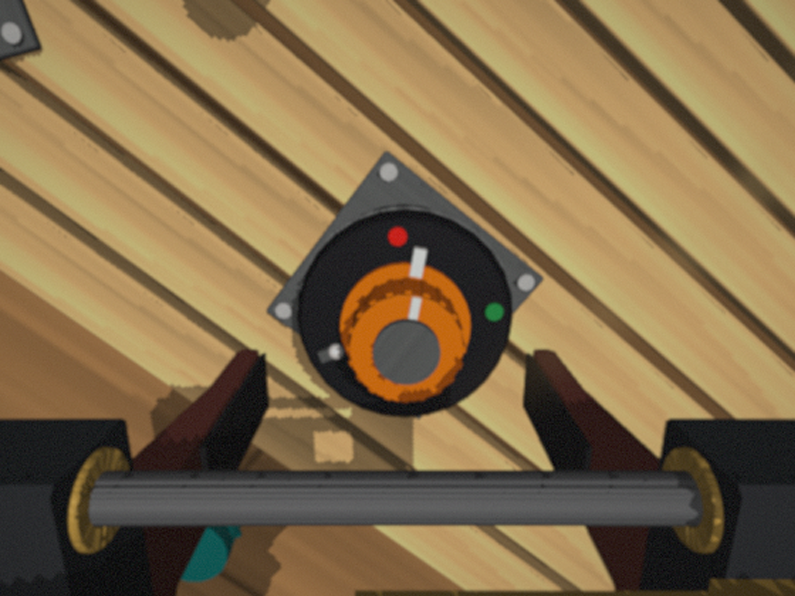

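Stationary view: the hub is at (406,351), the pointer tip at (420,249), the red dot at (398,237), the green dot at (494,312) and the grey lug at (330,353).

```bash
python3 - <<'E'
from h import *
import pickle
w=pickle.load(open('w.pkl','rb'))
for n,u,v,z in [('hub',406,351,120),('ptr',420,249,86),('red',398,237,81),('green',494,312,81),('lugL',322,356,84),('lugR',338,350,84),('caseL',299,312,81),('caseR',512,312,81),('collarL',341,345,116),('collarR',470,345,116)]:
    print(n,world(w,u/1.42,v/1.42)[0].round(1),atz(w,u/1.42,v/1.42,z).round(1))
E
```

```text
hub [ 511.5 -189.3  120.3] [ 511.4 -189.4  120. ]
ptr [ 546.3 -170.1   84. ] [ 546.5 -169.8   86. ]
red [ 543.9 -158.    83.5] [ 543.6 -158.3   81. ]
green [ 545.5 -220.2   83.3] [ 545.3 -221.1   81. ]
lugL [ 472.2 -166.9   87.4] [ 470.8 -167.4   84. ]
lugR [ 480.3 -171.1   88.1] [ 478.7 -171.7   84. ]
caseL [ 480.3 -144.1   78.1] [ 481.3 -143.9   81. ]
caseR [ 545.9 -249.9   24.5] [ 551.2 -228.2   81. ]
collarL [ 481.  -171.6   81.5] [ 493.8 -166.1  116. ]
collarR [ 524.  -223.5   81.6] [ 530.9 -210.9  116. ]
```

>>> move_arm(plan=[0, -0.4, -0.9, 0, -0.15, 0, -0.4, -0.9, -3, -0.2, 0, -0.4, -0.9, -6, -0.2, 0, -0.4, -0.9, -7.5, -0.2, 0, -0.4, -0.9, -7.5, -0.2])

```text
time_s: 2.7
position: [511.5, -189.0, 96.2]
ee_rot: [-3.043, -0.771, -0.004]
contact_force: [-0.1, -0.2, -0.1]
grip_width: 87.9
```

>>> move_arm(plan=[0, 0, 0, -0.4, 0, 0, 0, 0, -0.4, 0])

```text
time_s: 2.95
position: [511.8, -189.1, 92.7]
ee_rot: [-3.044, -0.772, -0.006]
contact_force: [-0.3, 0.4, 0.2]
grip_width: 87.9
```

>>> move_arm(plan=[1, 0, 0, 0, 0, 1, 0, 0, 0, 0, 1, 0, 0, 0, 0, 1, 0, 0, 0, 0, 1, 0, 0, 0, 0], squeeze=40)

```text
time_s: 3.58
position: [512.1, -189.6, 92.9]
ee_rot: [-3.045, -0.771, -0.006]
contact_force: [1.3, -2.0, -0.1]
grip_width: 51.5
```

>>> move_arm(plan=[1, 0, 0, 0, -0.15, 1, 0, 0, 0, -0.3, 1, 0, 0, 0, -0.45, 1, 0, 0, 0, -0.6, 1, 0, 0, 0, -0.7], squeeze=50)

```text
time_s: 4.2
position: [512.4, -191.0, 92.9]
ee_rot: [3.122, -0.327, 0.008]
contact_force: [1.6, -4.5, -2.5]
grip_width: 51.5
```

```bash
python3 -c "
from h import *
s=get_state();print(s['time_s'],s['position'],s['joint_positions'].round(2),s['contact_force'],s['moment'],s['grip_width'],Ro.from_rotvec(s['ee_rot']).as_matrix()[:2,1])"
```

```text
4.2 [ 512.37158267 -190.97596868   92.90584639] [ 0.35  0.43 -0.1   1.92  0.06  0.79 -1.57] [ 1.59486862 -4.45135299 -2.54113922] [-1.04538507 -0.30004614  0.03399131] 51.46849422227495 [-0.20701964 -0.97833563]
```

>>> move_arm(plan=[1, 0, 0.1, 0, -0.15, 1, 0, 0.1, 0, -0.3, 1, 0, 0.1, 0, -0.45, 1, 0, 0.1, 0, -0.57, 1, 0, 0.1, 0, -0.57])

```text
time_s: 4.82
position: [511.9, -192.0, 92.9]
ee_rot: [2.901, -1.189, 0.008]
contact_force: [-1.0, -7.3, -0.1]
grip_width: 51.4
```

```bash
python3 -c "
from h import *
s=get_state();r=s['ee_rot'];print(s['time_s'],s['position'],s['joint_positions'].round(2),s['contact_force'],s['moment'],s['grip_width'],'yaw',2*np.arctan2(r[1],r[0]))
w=grab('wrist');save(w,'w3.png',s=1.42)"
```

```text
4.825 [ 511.87428002 -191.95845741   92.88406712] [ 0.24  0.43  0.04  1.93 -0.01  0.79 -2.07] [-0.98242929 -7.33780542 -0.06775315] [-1.36867708  0.12560721  1.31703077] 51.449945011537146 yaw -0.7779777001892233
```

View pics/w3.png

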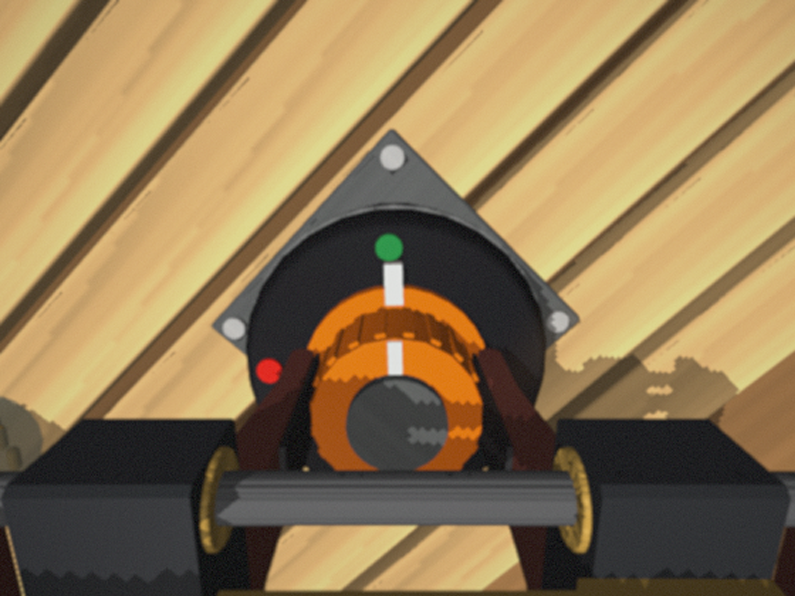

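The white pointer, now at (394,262), lines up with the green dot at (389,247). The moment has risen to 1.3 N m, so the ring is against the stop. I release.

>>> move_arm(plan=[0, 0, 0, 0, 0, 0, 0, 0, 0, 0, 0, 0, 0, 0, 0, 0, 0, 0, 0, 0])

```text
time_s: 5.38
position: [511.9, -191.7, 92.9]
ee_rot: [2.902, -1.187, 0.007]
contact_force: [0.0, -0.6, -0.5]
grip_width: 86.4
```

>>> move_arm(plan=[0, 0, 0, 2, 0, 0, 0, 0, 5, 0, 0, 0, 0, 9, 0, 0, 0, 0, 12, 0, 0, 0, 0, 12, 0])

```text
time_s: 6.0
position: [513.3, -192.0, 215.2]
ee_rot: [2.903, -1.188, 0.015]
contact_force: [0.7, -0.1, -0.4]
grip_width: 87.8
```

```bash
python3 - <<'E'
from h import *
import pickle
s=get_state();print(s['time_s'],s['position'],s['contact_force'],s['grip_width'],s['qvel'].round(3))
w=grab('wrist');b=grab('top')
_,b0=pickle.load(open('im.pkl','rb'))
print(np.abs(b['color'][100:230,200:340].astype(int)-b0['color'][100:230,200:340]).max(2).__gt__(50).sum())
cv2.imwrite('pics/end.png',np.hstack([cv2.resize(w['color'],(440,330)),cv2.resize(b['color'][100:230,200:340],(355,330))])[:,:,::-1])
E
```

```text
6.0 [ 513.26074337 -192.03037967  215.24947098] [ 0.7150554  -0.05026527 -0.42408921] 87.79834068369337 [-0.001  0.036 -0.002  0.051 -0.002 -0.033  0.001]
0
```

View pics/end.png

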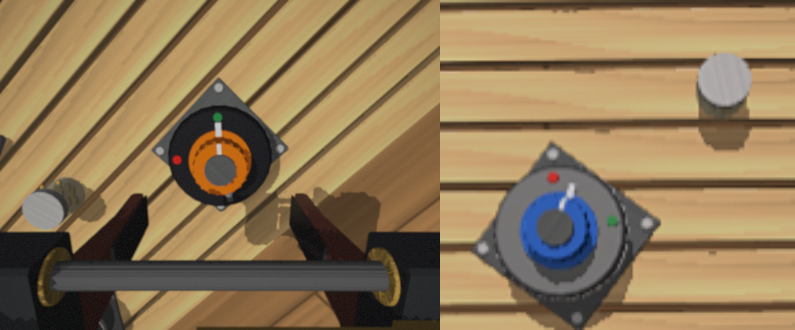

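The pointer stays at the green dot after release, seen at (218,124) against (217,118). The blue ring and the jar look unchanged.

```bash
python3 -c "
from rig import *
print(sign_off())"
```

```text
the job is handed in; nothing more can be done
None
```

The orange ring on the reel case is turned clockwise to its locked end, and I've handed the job in at about 6 s of the 29 s allowed. I gripped its collar across the diameter, turned it about 1.27 rad to the stop, let go and lifted the arm 12 cm clear.

**Lock:** at the end of the turn the wrist moment rose to about 1.3 N m, as expected at the stop. After release the white pointer stayed at the green dot. I judged the angle from the pictures, since the joint value itself can't be read.

**Blue ring and jar:** comparing the top camera's pictures from before and after, no pixel around the blue ring and the jar changed noticeably.

**Contact:** the gripper is open and the force on it is near zero.

**Disagreement:** the three cameras' first estimates of the ring's centre differed by about 6 mm. A stationary close-up settled it, and no check failed.

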